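# Bring the cocoa shaker round to the front and steady the carousel

### The job

The condiment carousel on the bar is clamped: turn the black knob of its clamp anticlockwise to its end stop so that the tray is free. Then turn the tray until the tall, dark-capped cocoa shaker stands squarely at the front, at the point of the tray nearest the worktop's front edge, and finish while still holding the tray firmly and motionless there, clamp left open, so that a colleague can unscrew the shaker's lid for refilling and then have the other pieces brought round. Turn the tray itself, not by pushing the pieces on it; they stay standing in their rings.

Things in the scene. Friction and masses are not known exactly. Their poses are not given: they have to be found in the camera images.
- carousel_foot: Fixed dark round foot of the carousel, 204 mm in diameter, 31 mm high, under the tray. Origin: on the carousel's vertical axis at worktop height. Its axes are the world's: the front is its -x side, square to the worktop's straight front edge (not along the line to the robot's base), y to the robot's left.
- tray: Round wooden tray, 280 mm wide, 12 mm thick, on a vertical bearing; once unclamped it turns either way without limit (friction 0.05 N m) and stays where left. Origin: on the axis at its underside, 32 mm above the worktop; the frame turns with it. Four steel rings 75 mm from the axis hold one piece each: a narrow one (43 mm inside, 30 high) along -x, wide ones (70 mm, 11 high) along +x, +-y. A wire rail of radius 121 mm runs at z = 0.066.
- tray_knob (a point): Centre of the tray's turning knob: a round dark wooden knob on the tray's central post, fixed to the tray, on the axis, 45 mm in diameter, 35 mm high (z 0.198 to 0.233); this point is 216 mm above the worktop. It can be pinched from above at any angle; everything else on the tray ends below z = 0.15.
- clamp_knob (a joint): Clamp knob, rad: 0 = fully clamped, 1.45 = open end stop; grows anticlockwise seen from above. Starts at 0 to 0.2 (the tray cannot be turned by hand then); the tray is free from about 0.4. Takes about 0.2 N m; stays where it is left.
- clamp_grip (a point): Centre of the clamp knob's black grip bar (46 mm long, 12 wide, 22 high), 83 mm above the worktop, on a vertical stud 182 mm from the carousel's axis, at its front left. x runs along the bar, z up is the axis of turning. At joint 0 the bar lies along the clamp's steel strap and x points to the carousel's axis. Strap top at z = 0.056, bar underside at 0.072.
- cocoa_shaker: Loose. Origin: centre of its underside, which stands on the tray top (z = 0.044) in the narrow deep steel ring, 75 mm from the tray's axis; z up. The piece to bring to the front: a slim glass shaker with a dark cap, 40 mm in diameter, 105 mm high, the tallest piece on the tray.
- sugar_pot: Loose. Origin: centre of its underside, which stands on the tray top (z = 0.044) in one of the three wide steel rings, 75 mm from the tray's axis; z up. Chrome lidded sugar pot, 66 mm in diameter, 67 mm high.
- shot_glass: Loose. Origin: centre of its underside, which stands on the tray top (z = 0.044) in one of the three wide steel rings, 75 mm from the tray's axis; z up. Clear shot glass, 49 mm in diameter, 61 mm high.
- dosing_cup: Loose. Origin: centre of its underside, which stands on the tray top (z = 0.044) in one of the three wide steel rings, 75 mm from the tray's axis; z up. Plain open steel cup, 59 mm in diameter, 52 mm high.
Not all that is in view belongs to the job. What is shaped like the shot_glass but green or orange is not meant.

How it is judged:
On the way, in this order (a step that is already met when the one before it is completed fails the run):
1. the clamp knob is turned anticlockwise to its end stop (within 0.12 rad) (value of joint clamp_knob above 1.33 rad), for 0.2 s.
2. the cocoa shaker stands at the front and the fingers hold the tray still (y of cocoa_shaker in the frame of carousel_foot between -0.02 and 0.02 m and x of cocoa_shaker in the frame of carousel_foot below -0.045 m and angular speed of tray below 0.06 rad/s and contact force between the fingers and tray above 3 N), for 0.3 s.
At the end, for the whole second after the job is handed in: Ends holding: clamp knob at least 1.33 rad open; cocoa shaker in front of the carousel axis, at most 20 mm to either side; fingers press on the tray or its knob with over 3 N; tray turns slower than 0.06 rad/s; all four pieces upright in their rings (all of step 2 and value of joint clamp_knob above 1.33 rad and horizontal distance between cocoa_shaker and carousel_foot between 0.05 and 0.105 m and height (world z) of cocoa_shaker between 0.036 and 0.054 m and angle between each of cocoa_shaker, sugar_pot, shot_glass, dosing_cup's own z axis and vertical below 0.2 rad and horizontal distance between sugar_pot and carousel_foot between 0.05 and 0.105 m and height (world z) of sugar_pot between 0.036 and 0.054 m and horizontal distance between shot_glass and carousel_foot between 0.05 and 0.105 m and height (world z) of shot_glass between 0.036 and 0.054 m and horizontal distance between dosing_cup and carousel_foot between 0.05 and 0.105 m and height (world z) of dosing_cup between 0.036 and 0.054 m); the arm keeps its last pose, push and grip.
It fails at once if a piece on the tray is lifted out, tipped, or pushed with more than 4 N (height (world z) of any of cocoa_shaker, sugar_pot, shot_glass, dosing_cup above 0.06 m or angle between any of cocoa_shaker, sugar_pot, shot_glass, dosing_cup's own z axis and vertical above 0.4 rad or contact force between any of the arm, the fingers and cocoa_shaker above 4 N or contact force between any of the arm, the fingers and sugar_pot above 4 N or contact force between any of the arm, the fingers and shot_glass above 4 N or contact force between any of the arm, the fingers and dosing_cup above 4 N).
It also fails if it takes over 61 s, if anything falls off the work surface, if the arm or the gripper's body presses on something with over 40 N, if the wrist force passes 120 N, or if a joint passes its speed limit or range.

### The arm

A 6-joint arm with a two-finger parallel gripper is mounted at the origin on a cart in front of the work surface, level with it; the furniture and walls round the work are solid. World frame = base frame: x ahead of the robot, y to its left, z up, the work surface at z = 0. Lengths are in m, angles in rad, forces in N, time in s.
With the tool pointing down it reaches from about 0.35 to 0.725 m from the base axis. Payload 6 kg.
Tool frame: the origin (TCP) lies midway between the tips of the shut fingers; the grasp point (between the pads) lies 19 mm behind it; z points along the fingers, y is the line along which they close (so a half turn about z gives the same grasp; the last joint's range is limited). The gripper opens to 85 mm and grips with 20 to 120 N. Pads are 22 mm wide; open, the fingers measure 114 mm over their backs; the gripper's body (76 mm by 85 mm) begins 54 mm behind the grasp point. The pads swing forward as they close: fully open they stand 13 mm farther back than shut.
Start: joints at [1.589, 0.04, 0.085, 0, -1.615, -0.334], TCP at [0.186, 0.57, 0.231] pointing down, gripper open.
Joint ranges: [-2.56, 2.56], [-1.29, 2.01], [-1.08, 1.49], [-3.29, 1.98], [-2.81, -0.18], [-2.99, 2.99]. Speed limits (rad/s): [2.57, 2.57, 3.01, 3.14, 3.14, 3.14].

### API

Orientations are given as a unit quaternion [w, x, y, z].
In Python, from workcell import arm, camera, camera_info gives the robot as it stands.
- The arm moves only by the shell command python3 -m inch 'ROWS' [OPENING]. ROWS is a JSON object of lists of equal length, an entry for each row: "travel": the shift along the world's x, y, z in m, a list of three; "twist": the turn about the world's z in degrees. In form: {"travel": [[tx, ty, tz], ...], "twist": [twist, ...]}. A call has 1 to 12 rows; each row is the pose to reach, as a shift and turn from the pose commanded when the call began; what a row does not reach only later rows make up. A row lasts 1/10 s, in which the tool goes at most 50 mm and 8.59 degrees, less where a joint would pass 70% of its speed; a pose out of reach is approached as far as the arm can. A call with a gripper value outside its range is refused whole. OPENING is the finger opening in m, from 0 to 0.0854, set as the call begins (- or left out, the last holds). The fingers move at their own pace and stop on an object; the grip force is fixed at half the most. Time passes only in rows, so rows that repeat a pose let the fingers close. It gives the time, the measured TCP pose, the force, the opening and the grip force at its end, in the units of the state.
- arm.read_state(): the state, without advancing time (a new reading comes with each control period).
- camera(name): name is "side" or "top" or "wrist"; returns the picture (480x640x3 uint8, blue, green, red); there is no depth.
- camera_info(name): a dict with "camera_matrix" (3x3 intrinsics, pixels), "k1" (the pictures are not rectified: a ray, as slopes to the right and down, at radius r is drawn at 1 + k1 r^2 times it, then the intrinsics apply), "eye" and "orientation" of the camera in the world. Camera axes: x right, y down, z forward; pixel columns grow to the right and rows downward; lengths in m; the calibration is good to about 2 mm. A picture is of the moment at which its call begins: read the wrist's pose just before it. camera_info takes no time and is no camera call; for the wrist camera it gives the pose at the moment of the call.
- arm.close_job(): hands the job in; it is judged then, once.
The state is a dict: "t": time; "qpos": joint angles; "joint_vel": joint speeds; "tau": joint torques, N m; "tcp_pos": TCP position; "eef_rot": TCP orientation; "wrist_force": force on the tool from outside, world axes, zero at the start; "torque": the same for the moment, N m; "gripper_width": opening from 0.0 (shut) to 1.0 (fully open); "gripper_force": force on a finger pad.
Only numpy, scipy, OpenCV 4.12 (cv2) and the standard library are available. Lean on these libraries where they do the work, as an engineer would, in place of code of your own. Each camera call takes 0.05 s, during which the arm holds its last target. There are 200 camera calls.

## Working session

There is one attempt and no reset: what is moved stays moved. The work goes in short steps, Python scripts to look and compute and a shell command to move; the robot and the scene stay as the last step left them, time stands still between calls to the robot, and variables do not carry over. Pictures are saved under pics/ and viewed, at most 10 in all, crops included, and the job is handed in when it is done.

```bash
mkdir -p pics; cat > h.py <<'E'
import numpy as np, cv2
from scipy.spatial.transform import Rotation as R
from workcell import arm, camera, camera_info
def rot(i):
    q=np.array(i["orientation"],float)
    return q if q.shape==(3,3) else R.from_quat(np.roll(q,-1)).as_matrix()
def ray(i,u,v):
    K=np.array(i["camera_matrix"],float)
    p=cv2.undistortPoints(np.array([[[u,v]]],float),K,np.array([i["k1"],0,0,0.]))[0,0]
    return rot(i)@np.array([p[0],p[1],1])
def at_z(i,u,v,z):
    d=ray(i,u,v); e=np.array(i["eye"]); return e+d*(z-e[2])/d[2]
def px(i,P):
    Rm=rot(i); e=np.array(i["eye"],float); 
    P=np.array(P,float).reshape(-1,3)
    c=(P-e)@Rm
    return cv2.projectPoints(c.reshape(-1,1,3),np.zeros(3),np.zeros(3),np.array(i["camera_matrix"],float),np.array([i["k1"],0,0,0.]))[0][:,0]
E
python3 - <<'E'
from h import *
for n in("top","side"):
    print(n,camera_info(n)); cv2.imwrite(f"pics/{n}0.png",camera(n))
print(arm.read_state())
E
```

```text
top {'camera_matrix': array([[470.37556304,   0.        , 317.4094385 ],
       [  0.        , 470.37556304, 244.02989128],
       [  0.        ,   0.        ,   1.        ]]), 'k1': 0.025175451639047455, 'eye': array([ 0.38485788, -0.29172802,  0.99332274]), 'orientation': array([ 0.04549909, -0.70198092,  0.70909799, -0.04829768])}
side {'camera_matrix': array([[545.60141029,   0.        , 321.28551455],
       [  0.        , 545.60141029, 237.37967727],
       [  0.        ,   0.        ,   1.        ]]), 'k1': -0.05866478645049861, 'eye': array([0.22018704, 0.51905752, 0.51709058]), 'orientation': array([ 0.10584394, -0.14288467,  0.8214973 , -0.54177783])}
{'t': 0.1, 'qpos': array([ 1.58874217e+00,  4.07400036e-02,  8.39217679e-02, -3.76127056e-04,
       -1.61545632e+00, -3.33694647e-01]), 'joint_vel': array([-1.55819653e-03, -1.04895604e-03,  3.25029210e-03,  2.42246587e-03,
        1.59145876e-03, -3.25029840e-05]), 'tau': array([-5.96024824e-03, -3.69340217e+01,  3.48286092e+01,  6.95173457e+00,
       -4.43749479e-03,  2.93855308e-06]), 'tcp_pos': array([0.18616934, 0.57009654, 0.23039777]), 'eef_rot': array([ 7.60583879e-04,  9.87564711e-01, -1.57211197e-01, -5.57027761e-05]), 'wrist_force': array([-0.1848108 , -0.6019315 , -0.16000297]), 'torque': array([ 0.03553841, -0.02219648,  0.03330881]), 'gripper_force': 0.0, 'gripper_width': 1.001583940956924}
```

View pics/top0.png

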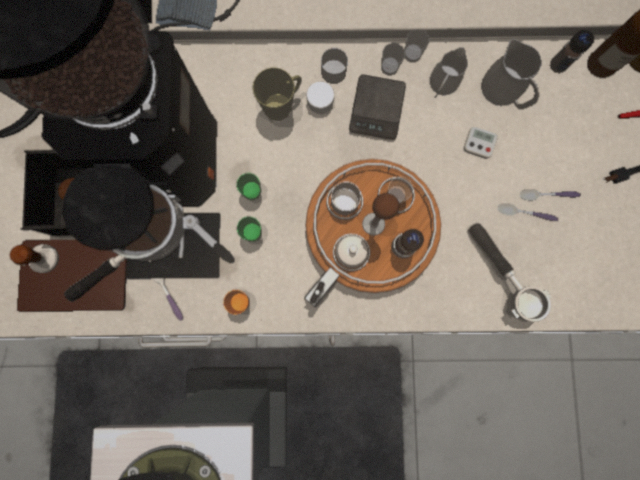

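View pics/side0.png

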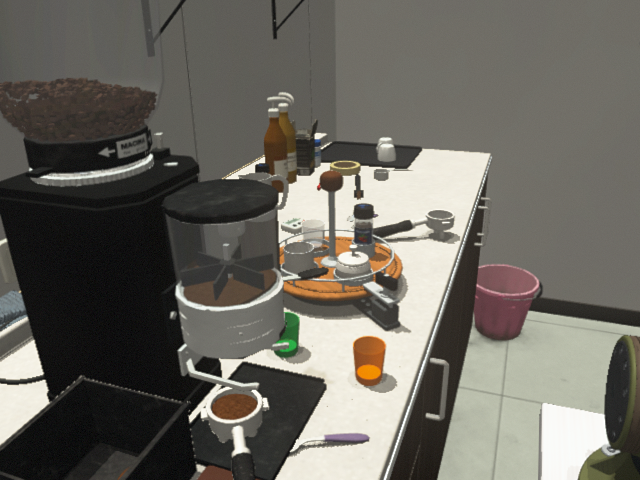

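```bash
python3 - <<'E'
from h import *
i=camera_info("top")
im=cv2.imread("pics/top0.png")
c=im[150:330,280:460]; cv2.imwrite("pics/crop0.png",cv2.resize(c,None,fx=3.33,fy=3.33,interpolation=cv2.INTER_CUBIC))
print(px(i,[[0,0,0],[.186,.57,.23]]))
# tray rim fit by orange mask
hsv=cv2.cvtColor(im,cv2.COLOR_BGR2HSV)
m=cv2.inRange(hsv,(5,110,60),(20,255,255)); m[:,:290]=0; m[:,460:]=0; m[:150]=0;m[320:]=0
p=cv2.convexHull(cv2.findNonZero(m)); e=cv2.fitEllipse(p); print(e, at_z(i,*e[0],.044))
print("knob",at_z(i,386,205,.225),"grip",at_z(i,321,290,.09),"shaker cap",at_z(i,412,239,.149))
for n,(u,v,z) in dict(hopperbase=(120,205,.3),hop=(70,50,.45),front=(200,333,0),front2=(600,329,0),orange=(236,301,0.05)).items(): print(n,at_z(i,u,v,z))
E
```

```text
[[ 169.09658518  506.90978379]
 [-263.24041796  450.50639581]]
((372.9349060058594, 225.39773559570312), (131.84278869628906, 134.46234130859375), 114.65266418457031) [ 0.5489571  -0.41020089  0.044     ]
knob [ 0.5519079  -0.41025109  0.225     ] grip [ 0.41671708 -0.30188674  0.09      ] shaker cap [ 0.5050908  -0.46723044  0.149     ]
hopperbase [ 5.39189341e-01 -5.01933266e-04  3.00000000e-01]
hop [0.69856064 0.00433887 0.45      ]
front [ 3.33957475e-01 -5.12471222e-02  1.11022302e-16]
front2 [ 3.34728827e-01 -8.77985375e-01 -1.11022302e-16]
orange [ 0.39815548 -0.13312851  0.05      ]
```

View pics/crop0.png

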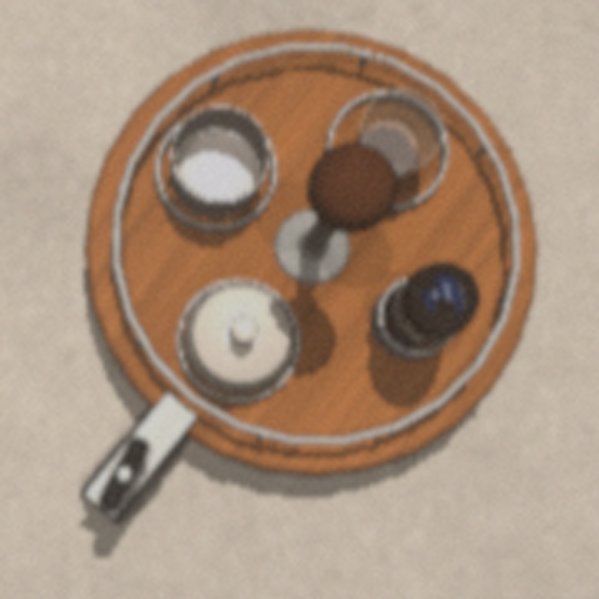

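```bash
python3 - <<'E'
from h import *
a=camera_info("top");b=camera_info("side")
def tri(p,q):
    d1=ray(a,*p);d2=ray(b,*q);e1=np.array(a["eye"]);e2=np.array(b["eye"])
    s=np.linalg.lstsq(np.c_[d1,-d2],e2-e1,rcond=None)[0]
    return e1+s[0]*d1,e2+s[1]*d2
print("lid",tri((108,207),(222,200)))
print("knob",tri((386,205),(331,180)))
print("handle tip",at_z(a,70,297,.15))
print("grip",at_z(a,317,292,.092))
g=at_z(a,317,292,.092);c=np.array([.5505,-.410,0]);d=(c-g)[:2];print(np.hypot(*d),np.degrees(np.arctan2(d[1],d[0])))
p1,p2=[at_z(a,280+u/3.33,150+v/3.33,.094) for u,v in((108,505),(140,442))];d=p2-p1;print(np.hypot(*d[:2]),np.degrees(np.arctan2(d[1],d[0])),(p1+p2)/2)
E
```

```text
lid (array([0.53277663, 0.00994862, 0.31604395]), array([0.53437043, 0.01066978, 0.31671326]))
knob (array([ 0.5541364 , -0.41183223,  0.21475033]), array([ 0.55405175, -0.41185789,  0.21473589]))
handle tip [0.40736664 0.14233976 0.15      ]
grip [ 0.41292848 -0.29419442  0.092     ]
0.17982451326170773 -40.09015641518325
0.040200124654704815 -27.636787266358386 [ 0.41254863 -0.29466251  0.094     ]
```

```bash
python3 -m inch '{"travel":[[-0.012,-0.036,0.025],[-0.024,-0.073,0.05],[-0.036,-0.109,0.075],[-0.048,-0.145,0.10],[-0.06,-0.18,0.125],[-0.072,-0.218,0.15],[-0.03,-0.24,0.15],[0.014,-0.26,0.15],[0.055,-0.29,0.15],[0.097,-0.332,0.15],[0.125,-0.37,0.15],[0.149,-0.41,0.15]],"twist":[0,-2,-4,-6,-8,-10,-10,-10,-10,-10,-10,-10]}' 0.05
python3 -c "
from h import *
s=arm.read_state();print(s['t'],s['qpos'],s['tcp_pos'],s['wrist_force'])"
```

```text
t: 1.3
tcp_pos: [0.334, 0.1619, 0.3808]
eef_rot: [0.0, 0.97, -0.242, -0.0]
wrist_force: [1.4, 0.7, 0.5]
gripper_width: 0.586
gripper_force: 0.0
1.3 [ 1.00893099e+00 -4.94082767e-01 -8.04598997e-02 -2.60791662e-04
 -1.98520208e+00  7.19245881e-02] [0.33404582 0.16193487 0.3807506 ] [1.41403165 0.74375922 0.52660287]
```

```bash
python3 -m inch '{"travel":[[0.013,-0.047,0],[0.026,-0.095,0],[0.028,-0.143,0],[0.025,-0.19,0],[0.02,-0.24,0],[0.015,-0.288,0],[0.03,-0.333,0],[0.045,-0.375,-0.02],[0.061,-0.415,-0.05],[0.077,-0.453,-0.08],[0.077,-0.453,-0.125],[0.077,-0.453,-0.17]],"twist":[0,0,0,0,0,0,0,0,0,0,0,0]}' 0.05
python3 - <<'E'
from h import *
s=arm.read_state();print(s['t'],s['qpos'],s['tcp_pos'])
i=camera_info("wrist");im=camera("wrist");cv2.imwrite("pics/w1.png",im)
print(i["eye"],px(i,[[.413,-.294,.094],[.55,-.41,.233]]))
E
```

```text
t: 2.5
tcp_pos: [0.4098, -0.2905, 0.2081]
eef_rot: [-0.0, 0.97, -0.244, -0.001]
wrist_force: [0.2, 0.2, -0.0]
gripper_width: 0.586
gripper_force: 0.0
2.5 [-2.14926622e-01 -2.22084673e-01 -2.02134119e-01 -3.41251734e-04
 -1.59326885e+00  1.29281153e+00] [ 0.40981279 -0.29046787  0.2081127 ]
[ 0.47073712 -0.32294865  0.3501826 ] [[ 316.15602882  228.81727233]
 [ 457.62845543 -271.05281957]]
```

View pics/w1.png

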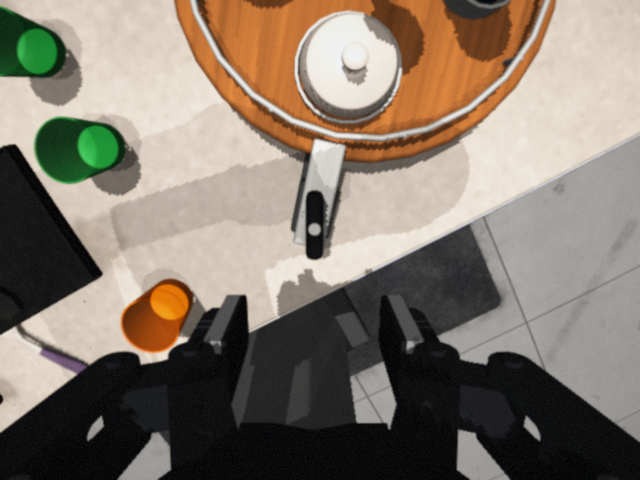

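```bash
python3 -m inch '{"travel":[[0.001,-0.001,-0.04],[0.001,-0.001,-0.08],[0.001,-0.001,-0.11],[0.001,-0.001,-0.13],[0.001,-0.001,-0.144],[0.001,-0.001,-0.144],[0.001,-0.001,-0.144]],"twist":[0,0,0,0,0,0,0]}' 0.05 && python3 -m inch '{"travel":[[0,0,0],[0,0,0],[0,0,0],[0,0,0],[0,0,0],[0,0,0],[0,0,0],[0,0,0]],"twist":[0,0,0,0,0,0,0,0]}' 0
```

```text
t: 3.25
tcp_pos: [0.4119, -0.2907, 0.0688]
eef_rot: [0.0, 0.97, -0.243, 0.001]
wrist_force: [0.1, -0.1, 0.8]
gripper_width: 0.583
gripper_force: 0.0
t: 4.05
tcp_pos: [0.4113, -0.2916, 0.0687]
eef_rot: [0.001, 0.97, -0.243, 0.001]
wrist_force: [-2.3, -4.8, 3.9]
gripper_width: 0.128
gripper_force: 59.6
```

```bash
python3 -m inch '{"travel":[[0,0,0],[0,0,0],[0,0,0],[0,0,0],[0,0,0],[0,0,0],[0,0,0],[0,0,0],[0,0,0],[0,0,0],[0,0,0],[0,0,0]],"twist":[6,12,19,26,33,40,47,54,60,66,70,70]}'
python3 -c "
from h import *
s=arm.read_state();print(s['t'],s['qpos'],s['torque'])"
```

```text
t: 5.25
tcp_pos: [0.4115, -0.2948, 0.0687]
eef_rot: [0.004, 0.934, 0.358, -0.001]
wrist_force: [2.2, -22.4, -6.0]
gripper_width: 0.128
gripper_force: 58.6
5.25 [-0.21728081 -0.17927929 -0.42362354  0.00788475 -1.32275869  2.51813654] [-7.64146225 -0.68956894  0.11100524]
```

```bash
python3 -m inch '{"travel":[[0,0.001,0],[0,0.002,0],[0,0.002,0],[0,0.002,0],[0,0.002,0]],"twist":[2,4,5,5,5]}'
python3 - <<'E'
from h import *
s=arm.read_state();print(s['t'],s['qpos'],s['torque'])
cv2.imwrite("pics/w2.png",cv2.resize(camera("wrist"),None,fx=.8,fy=.8))
E
```

```text
t: 5.75
tcp_pos: [0.4115, -0.2946, 0.0688]
eef_rot: [0.006, 0.918, 0.395, -0.001]
wrist_force: [5.4, -34.1, -9.8]
gripper_width: 0.132
gripper_force: 78.0
5.75 [-0.21501437 -0.1819439  -0.42668695  0.01052885 -1.32095536  2.59637337] [-10.98740785  -1.42480106  -1.69957645]
```

View pics/w2.png

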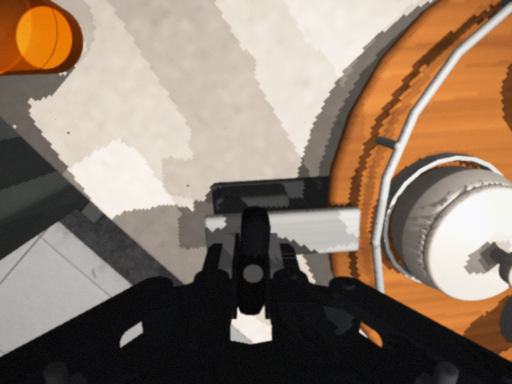

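```bash
python3 -m inch '{"travel":[[0,-0.002,0],[0,-0.003,0]],"twist":[-3,-4]}' && python3 -m inch '{"travel":[[0,0,0],[0,0,0],[0,0,0],[0,0,0],[0,0,0.02],[0,0,0.06],[0,0,0.10],[0,0,0.15],[0,0,0.2]],"twist":[0,0,0,0,0,0,0,0,0]}' 0.03
python3 - <<'E'
from h import *
s=arm.read_state();print(s['t'],s['qpos'],s['torque'])
cv2.imwrite("pics/w3.png",camera("wrist"));cv2.imwrite("pics/t3.png",camera("top")[100:370,240:600])
E
```

```text
t: 6.0
tcp_pos: [0.4115, -0.295, 0.0687]
eef_rot: [0.003, 0.931, 0.364, -0.0]
wrist_force: [1.3, -14.5, -1.2]
gripper_width: 0.129
gripper_force: 59.6
t: 6.9
tcp_pos: [0.4109, -0.291, 0.2691]
eef_rot: [-0.0, 0.931, 0.366, -0.0]
wrist_force: [0.9, -1.0, -0.3]
gripper_width: 0.356
gripper_force: 0.0
6.9 [-2.15329359e-01 -2.09557469e-01 -8.07103970e-02 -1.32685050e-04
 -1.69974268e+00  2.53559868e+00] [-0.09520639 -0.16190739 -0.01916815]
```

View pics/w3.png

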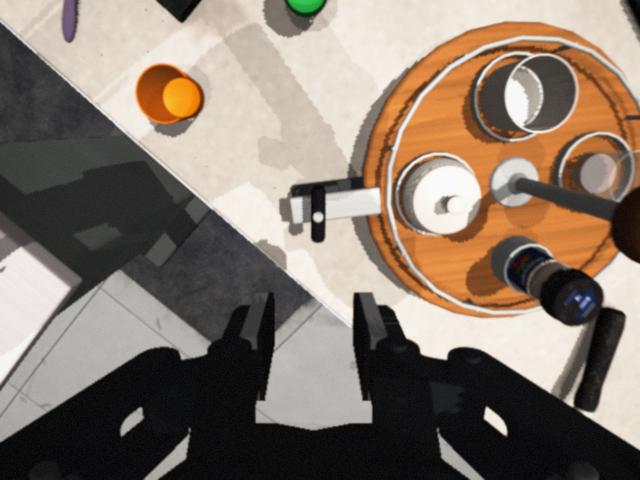

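```bash
python3 -m inch '{"travel":[[0.02,-0.018,0.02],[0.05,-0.043,0.02],[0.08,-0.068,0.02],[0.11,-0.093,0.02],[0.13,-0.11,0.02],[0.142,-0.12,0.02],[0.142,-0.12,0.02],[0.142,-0.12,0.02]],"twist":[-3,-6,-9,-12,-15,-18,-20,-20]}' 0.08
python3 - <<'E'
from h import *
s=arm.read_state();print(s['t'],s['qpos'],s['tcp_pos'])
i=camera_info("wrist");cv2.imwrite("pics/w4.png",camera("wrist"))
print(px(i,[[.5535,-.411,.233],[.5535,-.411,.044]]))
E
```

```text
t: 7.8
tcp_pos: [0.5537, -0.4113, 0.2862]
eef_rot: [-0.0, 0.98, 0.199, -0.001]
wrist_force: [-0.5, 0.8, 0.2]
gripper_width: 0.941
gripper_force: 0.0
7.8 [-3.50138749e-01  3.02101584e-01  4.79487280e-01 -1.98331031e-04
 -1.74960550e+00  2.32070012e+00] [ 0.55373942 -0.41133842  0.28615019]
[[313.8448689  267.51461894]
 [313.75548599 201.60811718]]
```

View pics/w4.png

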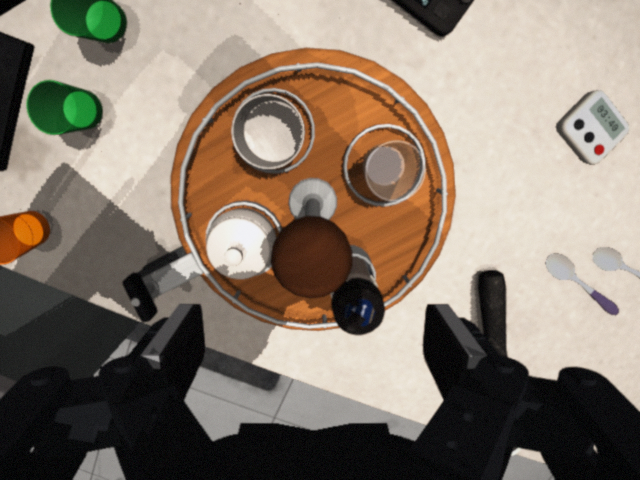

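```bash
python3 -m inch '{"travel":[[0,0,-0.03],[0,0,-0.06],[0,0,-0.078],[0,0,-0.087],[0,0,-0.087],[0,0,-0.087]],"twist":[0,0,0,0,0,0]}' && python3 -m inch '{"travel":[[0,0,0],[0,0,0],[0,0,0],[0,0,0],[0,0,0],[0,0,0],[0,0,0],[0,0,0]],"twist":[0,0,0,0,0,0,0,0]}' 0.03
python3 - <<'E'
from h import *
i=camera_info("top"); c=np.array([.552,-.4105])
for u,v,z in((443,301,.149),(408,325,.074),(217,170,.055),(388,138,.055),(238,342,.055)):
    p=at_z(i,280+u/3.33,150+v/3.33,z)[:2]-c;print(p,np.hypot(*p),np.degrees(np.arctan2(p[1],p[0])))
E
```

```text
t: 8.45
tcp_pos: [0.5535, -0.4116, 0.202]
eef_rot: [0.001, 0.98, 0.199, 0.001]
wrist_force: [0.7, 0.8, 0.6]
gripper_width: 0.935
gripper_force: 0.0
t: 9.25
tcp_pos: [0.553, -0.4104, 0.2018]
eef_rot: [-0.0, 0.98, 0.199, 0.0]
wrist_force: [-3.5, 6.3, 4.6]
gripper_width: 0.498
gripper_force: 63.4
[-0.04947257 -0.05850606] 0.07661915267548647 -130.21776874409605
[-0.05314505 -0.0530486 ] 0.07509027858109542 -135.05204193679052
[0.04590539 0.05694953] 0.07314747447651207 51.12870595125199
[ 0.06487802 -0.04825202] 0.08085428076769181 -36.63945598963724
[-0.06010818  0.04619541] 0.0758090319713971 142.45636330634542
```

```bash
python3 -m inch '{"travel":[[0,0,0],[0,0,0],[0,0,0],[0,0,0],[0,0,0],[0,0,0],[0,0,0],[0,0,0],[0,0,0],[0,0,0],[0,0,0],[0,0,0]],"twist":[-3,-7,-12,-17,-22,-27,-32,-37,-42,-47,-50,-51]}' && python3 -m inch '{"travel":[[0,0,0],[0,0,0],[0,0,0]],"twist":[0,0,0]}'
python3 - <<'E'
from h import *
i=camera_info("top"); im=camera("top")
cv2.imwrite("pics/t5.png",cv2.resize(im[150:330,280:460],None,fx=3.33,fy=3.33,interpolation=cv2.INTER_CUBIC))
cv2.imwrite("pics/s5.png",camera("side"));print(arm.read_state()["torque"])
print((px(i,[[.552-.075,-.4105,.149],[.552-.075,-.4105,.074],[.552,-.4105+.075,.05]])-[280,150])*3.33)
E
```

```text
t: 10.45
tcp_pos: [0.553, -0.4103, 0.2018]
eef_rot: [-0.001, 0.97, -0.243, -0.0]
wrist_force: [-3.8, 5.8, 5.3]
gripper_width: 0.5
gripper_force: 63.2
t: 10.75
tcp_pos: [0.553, -0.4103, 0.2018]
eef_rot: [-0.001, 0.97, -0.242, -0.0]
wrist_force: [-3.5, 6.2, 4.3]
gripper_width: 0.5
gripper_force: 63.2
[ 2.36035255  1.03644915 -0.0552387 ]
[[336.76714631 348.67750625]
 [319.26549037 362.65211322]
 [188.30970162 245.67240507]]
```

View pics/t5.png

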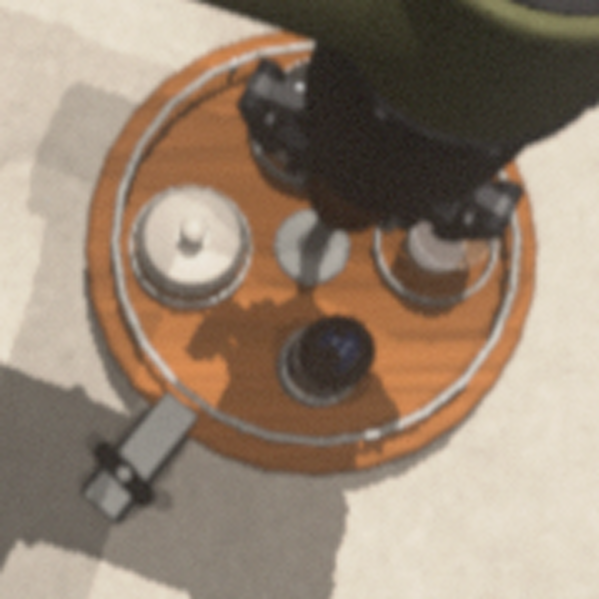

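View pics/s5.png

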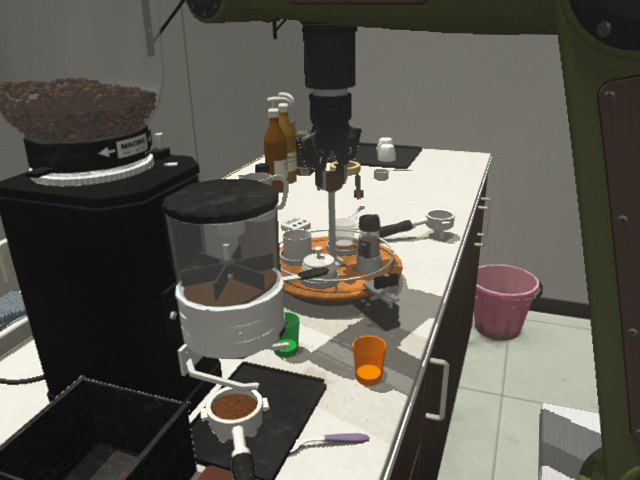

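```bash
python3 -c "
from workcell import arm
print(arm.close_job())"
```

```text
the job is handed in; nothing more can be done
None
```

The clamp is open at its end stop and the job is handed in (no verdict came back): the cocoa shaker stands at the front, within about 3 mm of centre by the top camera, and the gripper is holding the tray knob still with about 63 N.

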